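# Lock the test jig's lid with a ball-lock pin

### The job

Swing the test jig's clear lid down onto the circuit board and lock it with the orange-buttoned ball-lock pin: bring the hole in the lid's tongue over the hole in the jig's lug, push the pin in by its button until its shoulder holds the lid fully shut, and let go so that the button springs back and the balls catch under the lug. Work gently, by feel: 10 to 15 N on the button is enough; never press the button or the lid with more than 25 N or ram the pin, and leave the board in its nest and the other tools where they are.

Things in the scene. Friction and masses are not known exactly. Their poses are not given: they have to be found in the camera images.
- jig: Board test jig, fixed to the mat: dark housing with aluminium top plate, 156 x 140 x 30 mm, circuit board in a black nest in its middle, hinged clear lid. Origin on the mat under the board's middle; x points from the front (lug) to the hinge, y along the hinge. Under the lid sprung probes push the board up.
- lug_hole (a point): Centre of the mouth of the 13 mm through hole in the jig's lug, 94 mm in front of the jig's origin, 51 mm above the mat; axes as the jig's. The lug is a fixed aluminium plate, 8 mm thick (z 43 to 51), standing 40 mm out of the jig's front, open underneath. The lid's tongue comes down over it, 3 mm above it when shut. The tongue: aluminium, 36 mm wide, 8 mm thick, 13 mm hole.
- hinge_axis (a point): Middle of the lid's hinge axis, fixed on the jig, 80 mm behind its origin and 54 mm above the mat; axes as the jig's. The lid has end float: it and its hole slide up to 7.5 mm either way along the hinge (y; in line with the lug's hole at 0) against some 5 N of friction once it rests on the board. Where it stands in its float is not measured: see or feel for the hole and bring it in line.
- lid (a joint): Lid angle, rad: 0 shut, grows as the front rises (to 1.3); a stiff hinge holds it where left. Clear plate 104 mm wide, 8 mm thick, its underside in the hinge axis' plane (shut: z 54 to 62). From the axis: 70 mm wide metal strap on top at 128 to 146 mm (2 mm proud), tongue to 194 mm. Left alone on the board it stands 0.02 to 0.04 open; 8 N down on the tongue shuts it on its stop.
- pin_grip (a point): Middle of the grip of the ball-lock pin (upright, in one bore of the wooden block, shoulder on its top): dark fluted grip 24 mm across, 34 mm high, shoulder 28 mm across at its foot, steel shank 12 mm, orange button on top; 90 g. z along the pin to the button. Shoulder's underside 18 mm below this point, tip 50.3 mm below, button's top 24 mm above (19 when pressed).
- pin_tip (a point): The pin's tip: flat end 10 mm across, 1.5 mm taper to the 12 mm shank; it finds a 13 mm hole from some 1.5 mm off. Four locking balls, 8 to 12 mm above the tip, stand out to 17 mm across, so the nose enters a hole 8 mm deep and rests on them; they draw in only while the button is pressed. Home, the balls are 1.3 mm below the lug.
- pin_button: The pin's orange push button, 13 mm across, 8 mm proud of the grip. Starts to move at 6 N, is down at 9 N after 5 mm (up to 13 N while the balls rest on a hole's edge: first on the tongue, then, sprung out again in the gap, on the lug), springs back when let go. Origin 12 mm below its top, on the pin's axis.
- button_top (a point): Centre of the button's top face.
- pin_block: Wooden block 125 x 50 mm, 42 mm high, fixed, with two 19 mm bores 64 mm apart along its long side (its x axis). Origin under its middle.
- plain_pin_grip (a point): Middle of the grip of a plain locating pin, which stands in the block's other bore: all steel-grey, same grip, no button. Not needed.
- board_mid (a point): Middle of the green circuit board (62 x 82 mm) in the jig's nest; it stays there.
- meter: Yellow and black multimeter lying on the bench, fixed, 140 x 69 x 40 mm.
- pliers: Blue-handled needle-nose pliers lying on the mat, fixed, 166 mm long.
- braid: Flat yellow reel of desoldering braid lying on the mat, 58 x 64 x 9 mm.
- driver: Yellow-handled screwdriver, 162 mm long.
Mind the look-alikes: they are no part of the job. Of the things that look like the jig, the larger one is meant.

How it is judged:
On the way, in this order (a step that is already met when the one before it is completed fails the run):
1. the lid is down on the board (less than 0.05 rad open) (value of joint lid below 0.05 rad), for 0.2 s.
2. with its button held in, the pin is home through both holes: shoulder on the shut lid, in line with the lug's hole within 4 mm (horizontal distance between pin_tip and lug_hole below 0.004 m and z of pin_grip in the frame of lug_hole below 0.032 m and z of button_top in the frame of pin_grip below 0.0215 m), for 0.05 s.
At the end, for the whole second after the job is handed in: Lid held shut by the locked pin alone (under 0.015 rad); pin upright (0.08 rad), within 4 mm of the lug's hole, its grip's middle under 32 mm above the lug's top; button back out to 1.5 mm; board within 8 mm of its place; at rest (value of joint lid below 0.015 rad and horizontal distance between pin_tip and lug_hole below 0.004 m and angle between pin_grip's own z axis and vertical below 0.08 rad and z of pin_grip in the frame of lug_hole below 0.032 m and z of button_top in the frame of pin_grip above 0.0225 m and linear speed of pin_button below 0.02 m/s and horizontal distance between board_mid and jig below 0.008 m); the robot touches nothing.
It fails at once if the button is pressed with more than 25 N (contact force between the fingers and pin_button above 25 N).
It fails at once if the jig or its lid is pushed with more than 25 N (contact force between the fingers and jig above 25 N).
It fails at once if the pin is rammed against the jig or its lid with more than 40 N (contact force between pin and jig above 40 N).
It fails at once if the circuit board is moved more than 10 mm (distance of board_mid from where it was at the start of the episode above 0.01 m).
It fails at once if the plain pin, the braid reel or the screwdriver is moved more than 30 mm (distance of any of plain_pin_grip, braid, driver from where it was at the start of the episode above 0.03 m).
It also fails if it takes over 72 s, if anything falls off the work surface, if the arm or the gripper's body presses on something with over 40 N, if the wrist force passes 120 N, or if a joint passes its speed limit or range.

### The arm

A 7-joint arm with a two-finger parallel gripper is mounted at the origin on a cart in front of the work surface, level with it; the furniture and walls round the work are solid. World frame = base frame: x ahead of the robot, y to its left, z up, the work surface at z = 0. Lengths are in m, angles in rad, forces in N, time in s.
With the tool pointing down it reaches from about 0.425 to 0.925 m from the base axis. Payload 6.8 kg.
Tool frame: the origin (TCP) lies midway between the tips of the shut fingers; the grasp point (between the pads) lies 19 mm behind it; z points along the fingers, y is the line along which they close (so a half turn about z gives the same grasp; the last joint's range is limited). The gripper opens to 85 mm and grips with 20 to 120 N. Pads are 22 mm wide; open, the fingers measure 114 mm over their backs; the gripper's body (76 mm by 85 mm) begins 54 mm behind the grasp point. The pads swing forward as they close: fully open they stand 13 mm farther back than shut.
Start: joints at [-1.264, 0.477, 0.022, 1.555, -0.011, 1.109, -0.083], TCP at [0.272, 0.618, 0.231] pointing down, gripper open.
Joint ranges: [-2.96, 2.96], [-0.34, 2.1], [-1.41, 1.46], [0.24, 2.44], [-1.37, 4.51], [0.17, 1.92], [-2.96, 2.96]. Speed limits (rad/s): [2.39, 2.39, 3.14, 3.14, 3.14, 3.14, 3.14].

### API

Orientations are given as a unit quaternion [w, x, y, z].
In Python, from station import bot, imaging gives the robot as it stands.
- The arm moves only by the tool move_arm, never from a script. Its argument "commands" is a list that holds one entry, the list of rows, each a list of 7 numbers: the shift along the tool's x, y, z in m, then the turn, a rotation vector about the tool's x, y, z in degrees, then the finger opening in m, from 0 to 0.0854. In form: [[[x, y, z, rx, ry, rz, grip], ...]]. A call has 1 to 20 rows; each row shifts and turns the commanded pose from where the row before left it, along the tool's axes as they then stand; what a row does not reach is not made up. A row lasts 1/8 s, in which the tool goes at most 62.5 mm and 10.7 degrees, less where a joint would pass 70% of its speed; a pose out of reach is approached as far as the arm can. A call is refused whole if a number of a shift passes 0.0625 or a number of a turn 10.7, either way. A call with a gripper value outside its range is refused whole. The fingers move at their own pace and stop on an object; "squeeze" is the grip in N (left out, the last holds). Time passes only in rows, so rows that do not move let the fingers close. It gives the time, the measured TCP pose, the force, the opening and the grip force at its end, in the units of the state.
- bot.get_obs(): the state, without advancing time (a new reading comes with each control period).
- imaging.read_camera(name): name is "scene" or "side" or "wrist"; returns the picture (400x640x3 uint8, red, green, blue); there is no depth.
- imaging.calibration(name): a dict with "intrinsics" (3x3 intrinsics, pixels), "extrinsics" (4x4, takes a point from camera to world coordinates); the wrist camera has in their place "mount" (4x4, takes a point from camera to tool coordinates, whose origin is the TCP and whose axes are the flange's). Camera axes: x right, y down, z forward; pixel columns grow to the right and rows downward; lengths in m; the calibration is good to about 2 mm. The wrist camera is an equidistant fisheye: a pixel r from the principal point sees the ray r / f radians off the axis. A picture is of the moment at which its call begins: read the wrist's pose just before it. calibration takes no time and is no camera call.
- bot.hand_in(): hands the job in; it is judged then, once.
The state is a dict: "t": time; "q": joint angles; "joint_vel": joint speeds; "joint_torque": joint torques, N m; "eef_pos": TCP position; "tool_rot": TCP orientation; "contact_force": force on the tool from outside, world axes, zero at the start; "torque": the same for the moment, N m; "gripper_width": opening from 0.0 (shut) to 1.0 (fully open); "grasp_force": force on a finger pad.
Only numpy, scipy, OpenCV 4.12 (cv2) and the standard library are available. Lean on these libraries where they do the work, as an engineer would, in place of code of your own. Each camera call takes 0.05 s, during which the arm holds its last target. There are 200 camera calls.

## Working session

There is one attempt and no reset: what is moved stays moved. The work goes in short steps, Python scripts to look and compute and a tool call to move; the robot and the scene stay as the last step left them, time stands still between calls to the robot, and variables do not carry over. Pictures are saved under pics/ and viewed, at most 10 in all, crops included, and the job is handed in when it is done.

Besides the shell and the picture viewer there is one more tool, called after "Emit:" as name(argument=value, ...), one argument or row to a line, values as JSON. move_arm: Moves the arm, as the interface text tells. Its arguments: {"type":"object","properties":{"commands":{"type":"array","items":{"type":"array","items":{"type":"array","items":{"type":"number"}}}},"squeeze":{"type":"number"}},"required":["commands"]}

```bash
mkdir -p pics; ls
python3 - <<'E'
from station import bot, imaging
import cv2, numpy as np
np.set_printoptions(precision=4,suppress=True)
o=bot.get_obs(); print(o)
for n in("scene","side","wrist"):
    im=imaging.read_camera(n); cv2.imwrite(f"pics/{n}0.png",im[...,::-1]); c=imaging.calibration(n)
    print(n,{k:np.array(v) for k,v in c.items()})
a=[cv2.imread(f"pics/{n}0.png") for n in("scene","side")]
cv2.imwrite("pics/a.png",cv2.resize(np.vstack(a),None,fx=.75,fy=.75) )
E
```

```text
pics
{'t': 0.0, 'q': array([-1.2641,  0.4778,  0.0223,  1.5565, -0.0115,  1.1093, -0.0831]), 'joint_vel': array([ 0.0026, -0.0008, -0.    ,  0.0003, -0.0012, -0.0003,  0.0005]), 'joint_torque': array([  0.0005, -59.6452,   1.6081, -28.1195,   0.0125,   0.0093,
        -0.    ]), 'eef_pos': array([0.2718, 0.6172, 0.2303]), 'tool_rot': array([-0.0001,  0.2059,  0.9786, -0.0009]), 'contact_force': array([-0.2339, -0.2255,  0.2579]), 'torque': array([-0.0542,  0.0109,  0.0364]), 'grasp_force': 0.0, 'gripper_width': 1.0012184428421604}
scene {'intrinsics': array([[395.996 ,   0.    , 322.7442],
       [  0.    , 395.996 , 199.4742],
       [  0.    ,   0.    ,   1.    ]]), 'extrinsics': array([[ 0.8919, -0.3107,  0.3286,  0.2077],
       [-0.4519, -0.6388,  0.6227, -0.5497],
       [ 0.0164, -0.7039, -0.7101,  0.7214],
       [ 0.    ,  0.    ,  0.    ,  1.    ]])}
side {'intrinsics': array([[371.5871,   0.    , 318.5526],
       [  0.    , 371.5871, 201.4561],
       [  0.    ,   0.    ,   1.    ]]), 'extrinsics': array([[ 0.9879, -0.075 ,  0.136 ,  0.405 ],
       [-0.1541, -0.5825,  0.7981, -0.6675],
       [ 0.0193, -0.8093, -0.587 ,  0.5895],
       [ 0.    ,  0.    ,  0.    ,  1.    ]])}
wrist {'intrinsics': array([[309.7069,   0.    , 318.4392],
       [  0.    , 309.7069, 197.0387],
       [  0.    ,   0.    ,   1.    ]]), 'mount': array([[ 0.0008, -0.9557, -0.2944,  0.0757],
       [ 1.    ,  0.0004,  0.0014,  0.0002],
       [-0.0012, -0.2944,  0.9557, -0.1428],
       [ 0.    ,  0.    ,  0.    ,  1.    ]])}
```

View pics/scene0.png

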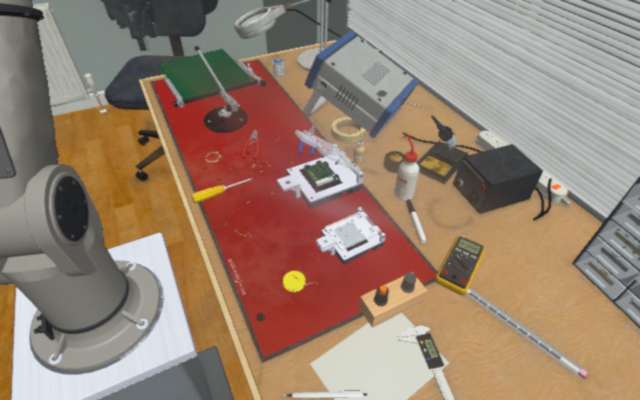

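View pics/side0.png

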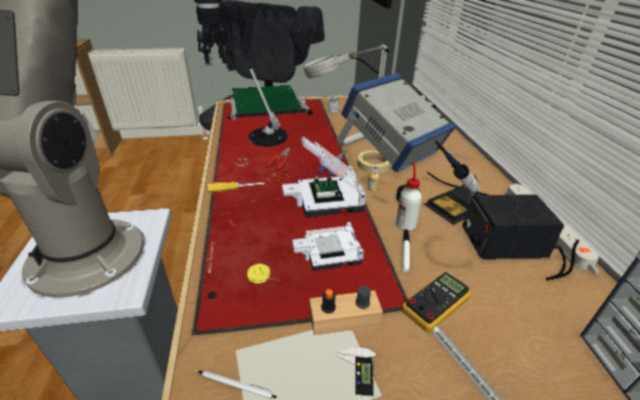

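Candidates in the scene view: a larger jig with green board and lid raised at (320,178), and a smaller jig without board at (352,235). There is an orange-button pin at (381,292), and a plain grey pin at (409,281). I choose the larger jig and the orange pin, and check both in one close crop.

```bash
cat > h.py <<'E'
from station import bot, imaging
import cv2, numpy as np
from scipy.spatial.transform import Rotation as R
np.set_printoptions(precision=4,suppress=True)
def quat(o): return R.from_quat(np.roll(o["tool_rot"],-1))
def ray(n,uv,o=None):
    c=imaging.calibration(n); K=np.array(c["intrinsics"]); 
    x=(np.array(uv,float)-K[:2,2])/[K[0,0],K[1,1]]
    if n=="wrist":
        r=np.hypot(*x); d=np.r_[np.sin(r)*x/max(r,1e-9),np.cos(r)]
        M=np.array(c["mount"]); T=np.eye(4); T[:3,:3]=quat(o).as_matrix(); T[:3,3]=o["eef_pos"]; E=T@M
    else: d=np.r_[x,1]; E=np.array(c["extrinsics"])
    d=E[:3,:3]@d; return E[:3,3],d/np.linalg.norm(d)
def plane(n,uv,z,o=None):
    p,d=ray(n,uv,o); return p+d*(z-p[2])/d[2]
def tri(*rs):
    A=sum(np.eye(3)-np.outer(d,d) for p,d in rs); b=sum((np.eye(3)-np.outer(d,d))@p for p,d in rs)
    X=np.linalg.solve(A,b); return X,[np.linalg.norm(np.cross(X-p,d)) for p,d in rs]
def project(n,X,o=None):
    c=imaging.calibration(n); K=np.array(c["intrinsics"])
    if n=="wrist":
        T=np.eye(4); T[:3,:3]=quat(o).as_matrix(); T[:3,3]=o["eef_pos"]; E=T@np.array(c["mount"])
    else: E=np.array(c["extrinsics"])
    x=E[:3,:3].T@(np.array(X)-E[:3,3])
    if n=="wrist": 
        h=np.hypot(x[0],x[1]); th=np.arctan2(h,x[2]); xy=x[:2]/max(h,1e-9)*th
    else: xy=x[:2]/x[2]
    return xy*[K[0,0],K[1,1]]+K[:2,2]
def tool(o,v): return quat(o).inv().apply(v)
E
python3 - <<'E'
from h import *
s=cv2.imread("pics/scene0.png"); d=cv2.imread("pics/side0.png")
f=lambda im,x,y,w,h,k:cv2.resize(im[y:y+h,x:x+w],None,fx=k,fy=k,interpolation=cv2.INTER_CUBIC)
top=np.hstack([f(s,270,115,100,100,4),f(d,275,125,100,100,4)])
bot_=np.hstack([f(s,350,265,100,50,4),f(d,300,280,100,50,4)])
cv2.imwrite("pics/crop1.png",np.vstack([top,bot_]))
for n,im in(("scene",s),("side",d)):
    h=cv2.cvtColor(im,cv2.COLOR_BGR2HSV)
    m=cv2.inRange(h,(5,180,170),(16,255,255)); k,_,st,ce=cv2.connectedComponentsWithStats(m)
    print(n,[(c,t[4],plane(n,c,.084)) for t,c in zip(st[1:],ce[1:]) if t[4]>15])
E
```

```text
scene [(array([382.7353, 288.5588]), np.int32(34), array([ 0.4976, -0.2475,  0.084 ]))]
side [(array([328.9302, 292.2326]), np.int32(43), array([ 0.4986, -0.2476,  0.084 ]))]
```

View pics/crop1.png

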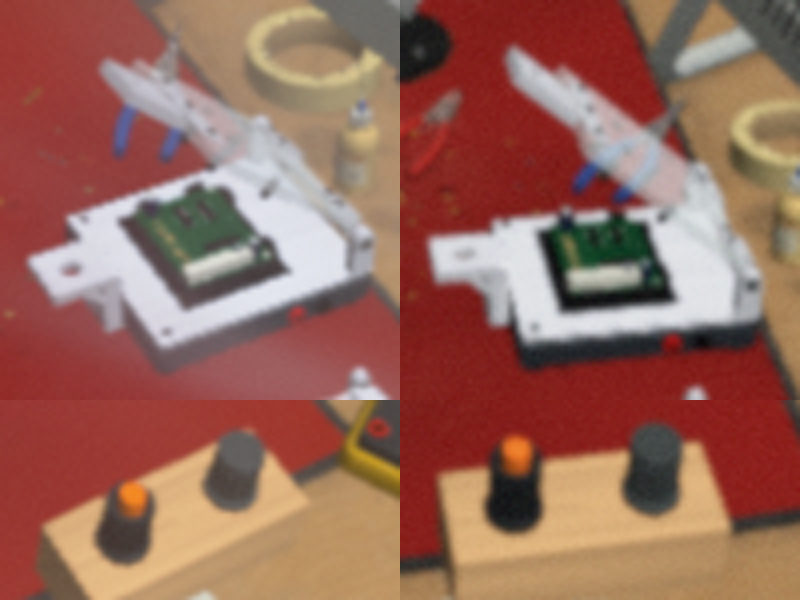

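The crop confirms the choices: the larger jig has the green board, the raised clear lid, and its lug hole at scene (287.5,182) and side (291.2,188). The left pin in the block has the orange button. Next I compute positions.

Run:
```python
from h import *
t=lambda a,b:tri(ray("scene",a),ray("side",b))
print("lug",plane("scene",(287.5,182),.051),plane("side",(291.2,188),.051),t((287.5,182),(291.2,188)))
print("button",t((382.7,288.5),(328.9,292.2)))
print("tongue end",t((296,132),(303,138.8)))
print("plate front near",t((310,202.5),(306.2,210.8)),"far",t((287.5,168.8),(299.2,180.5)))
pl=np.array
p=plane("scene",(310,202.5),.03);q=plane("scene",(287.5,168.8),.03);p2=plane("side",(306.2,210.8),.03);q2=plane("side",(299.2,180.5),.03)
print(p,q,p2,q2)
for a,b in((p,q),(p2,q2)): print("yaw",np.degrees(np.arctan2(*(b-a)[1::-1]))-90, np.linalg.norm(b-a))
print("block: plain pin",plane("scene",(350+240/4,265+37/4),.076),plane("side",(300+258/4,280+30/4),.076))
```

```text
lug [0.4667 0.1311 0.051 ] [0.4685 0.1324 0.051 ] (array([0.4681, 0.1335, 0.0495]), [np.float64(0.0008252415570640912), np.float64(0.0008252415570640288)])
button (array([ 0.4986, -0.2463,  0.0823]), [np.float64(0.00029176003519742187), np.float64(0.000291760035197438)])
tongue end (array([0.5012, 0.1457, 0.1824]), [np.float64(0.0006124408833957439), np.float64(0.0006124408833957915)])
plate front near (array([0.4993, 0.0696, 0.0207]), [np.float64(0.00048622251341880684), np.float64(0.00048622251341879383)]) far (array([0.4972, 0.2049, 0.0254]), [np.float64(5.1082980459401774e-05), np.float64(5.1082980459428045e-05)])
[0.495  0.0609 0.03  ] [0.4953 0.1999 0.03  ] [0.4981 0.0581 0.03  ] [0.4965 0.1979 0.03  ]
yaw -0.11613916444188987 0.13901585995701768
yaw 0.6611316914008967 0.13981784711807171
block: plain pin [ 0.5663 -0.2402  0.076 ] [ 0.5651 -0.2391  0.076 ]
```

Run:
```python
from h import *
t=lambda a,b:tri(ray("scene",a),ray("side",b))
print("stand base",t((225,118),(268,135)),"top",t((198,50),(253,70)))
o=bot.get_obs(); print(tool(o,np.array([.493,.132,.23])-o["eef_pos"]), quat(o).as_matrix())
```

```text
stand base (array([0.4238, 0.5327, 0.0103]), [np.float64(0.0009565452500719044), np.float64(0.0009565452500718761)]) top (array([0.3902, 0.5593, 0.2268]), [np.float64(0.0011863227174885068), np.float64(0.0011863227174885446)])
[-0.398  -0.3551  0.0011] [[-0.9152  0.403  -0.0004]
 [ 0.403   0.9152 -0.0013]
 [-0.0001 -0.0013 -1.    ]]
```

Emit:
move_arm(
  commands=[
    [[0,0,-0.035,0,0,-8,0],[0,0,-0.035,0,0,-8,0],[0,0,-0.03,0,0,-7.8,0],[-0.01,-0.05,0,0,0,0,0],[-0.01,-0.05,0,0,0,0,0],[-0.02,-0.05,0,0,0,0,0],[-0.025,-0.05,0,0,0,0,0],[-0.025,-0.05,0,0,0,0,0],[-0.025,-0.05,0,0,0,0,0],[-0.025,-0.05,0,0,0,0,0],[-0.025,-0.05,0,0,0,0,0],[-0.025,-0.05,0,0,0,0,0],[-0.03,-0.035,0,0,0,0,0],[0,0,0,0,0,0,0]],
  ],
  squeeze=20,
)

```text
t: 1.9
eef_pos: [0.4939, 0.129, 0.3312]
tool_rot: [0.0, 0.003, 1.0, -0.001]
contact_force: [-0.7, 0.5, 0.2]
gripper_width: 0.003
grasp_force: 0.0
```

Run:
```python
from h import *
o=bot.get_obs(); im=imaging.read_camera("wrist"); cv2.imwrite("pics/w1.png",im[...,::-1])
print(o["eef_pos"],project("wrist",(.468,.132,.051),o),project("wrist",o["eef_pos"],o))
```

```text
[0.4939 0.129  0.3312] [320.0309 140.4759] [317.2068 255.1282]
```

View pics/w1.png

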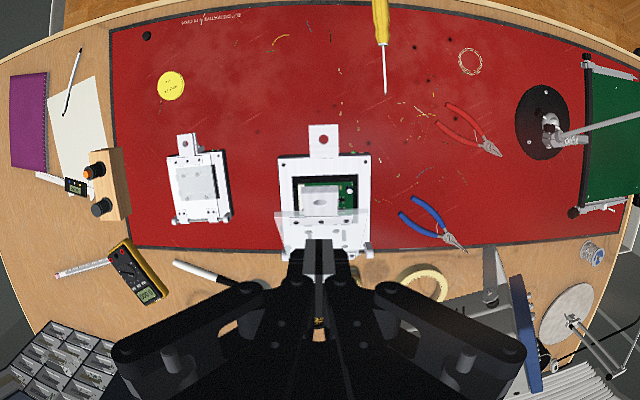

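The wrist view shows the larger jig at the middle, with lug hole at (323.5,141), the raised tongue near (321,200), and the pliers and small jig well clear. Next I lower the closed fingers onto the lid.

Emit:
move_arm(
  commands=[
    [[-0.0284,0.0025,0.045,0,0,0,0],[-0.0284,0.0025,0.045,0,0,0,0],[0,0,0.045,0,0,0,0],[0,0,0.01,0,0,0,0],[0,0,0.01,0,0,0,0],[0.005,0,0.0055,0,0,0,0],[0.005,0,0.0055,0,0,0,0],[0.005,0,0.006,0,0,0,0],[0.005,0,0.006,0,0,0,0],[0,0,0,0,0,0,0]],
  ],
)

```text
t: 3.2
eef_pos: [0.5284, 0.1379, 0.1529]
tool_rot: [-0.0, -0.0, 1.0, -0.0]
contact_force: [0.4, -0.1, 0.1]
gripper_width: -0.003
grasp_force: 0.0
```

Emit:
move_arm(
  commands=[
    [[0.004,0,0.006,0,0,0,0],[0.004,0,0.0065,0,0,0,0],[0.004,0,0.0065,0,0,0,0],[0.004,0,0.0065,0,0,0,0]],
  ],
)

```text
t: 3.7
eef_pos: [0.5128, 0.1378, 0.1272]
tool_rot: [-0.0, -0.0, 1.0, -0.0]
contact_force: [1.4, -0.6, 0.6]
gripper_width: -0.004
grasp_force: 0.4
```

Run:
```python
from h import *
o=bot.get_obs(); print(o["eef_pos"],o["contact_force"])
w=imaging.read_camera("wrist"); s=imaging.read_camera("side")
cv2.imwrite("pics/m2.png",np.hstack([cv2.resize(w[90:290,240:400],None,fx=2.4,fy=2.4),cv2.resize(s[110:210,250:330],None,fx=4.8,fy=4.8)])[...,::-1])
```

```text
[0.5128 0.1378 0.1272] [ 1.4216 -0.643   0.5784]
```

View pics/m2.png

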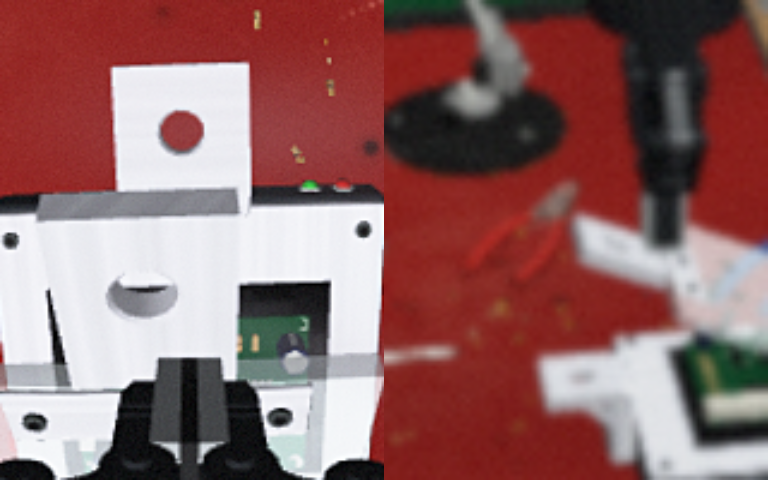

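The fingers rest on the lid near the strap, and the lid is following. The tongue hole (crop 142,293) sits to the −y side of the lug hole (181,132). I keep closing.

Emit:
move_arm(
  commands=[
    [[0.003,0,0.0065,0,0,0,0],[0.002,0,0.0065,0,0,0,0],[0.002,0,0.0065,0,0,0,0],[0.002,0,0.0065,0,0,0,0],[0.002,0,0.0065,0,0,0,0],[0.002,0,0.0065,0,0,0,0],[0.001,0,0.006,0,0,0,0],[0,0,0.003,0,0,0,0],[0,0,0.001,0,0,0,0]],
  ],
)

```text
t: 4.92
eef_pos: [0.4991, 0.1379, 0.0786]
tool_rot: [-0.0, -0.0, 1.0, -0.0]
contact_force: [-0.0, -0.0, 2.3]
gripper_width: 0.0
grasp_force: 0.4
```

Emit:
move_arm(
  commands=[
    [[0,0,0.004,0,0,0,0],[0,0,0.003,0,0,0,0],[0,0,0.002,0,0,0,0],[0,0,0.0015,0,0,0,0],[0,0,0,0,0,0,0]],
  ],
)

```text
t: 5.55
eef_pos: [0.4989, 0.1379, 0.0682]
tool_rot: [-0.0, -0.0, 1.0, -0.0]
contact_force: [-2.4, 0.8, 1.4]
gripper_width: -0.001
grasp_force: 0.9
```

Emit:
move_arm(
  commands=[
    [[0,0,0.001,0,0,0,0],[0,0,0.001,0,0,0,0],[0,0,0,0,0,0,0]],
  ],
)

```text
t: 5.92
eef_pos: [0.4989, 0.1379, 0.0666]
tool_rot: [-0.0, -0.0, 1.0, 0.0]
contact_force: [-3.1, 0.5, 6.7]
gripper_width: 0.001
grasp_force: 3.4
```

Emit:
move_arm(
  commands=[
    [[0,0,-0.02,0,0,0,0],[0,0,-0.02,0,0,0,0],[0,0,-0.02,0,0,0,0],[0,0,0,0,0,0,0]],
  ],
)

```text
t: 6.42
eef_pos: [0.5006, 0.1382, 0.1275]
tool_rot: [0.002, -0.0, 1.0, 0.001]
contact_force: [-0.4, 0.2, -0.8]
gripper_width: -0.002
grasp_force: 0.0
```

Run:
```python
from h import *
o=bot.get_obs(); print(o["eef_pos"],o["contact_force"])
w=imaging.read_camera("wrist"); cv2.imwrite("pics/w3.png",w[...,::-1]); u,v=project("wrist",(.468,.133,.06),o); print(u,v)
x0,y0=int(u)-60,max(0,int(v)-50)
print(x0,y0); cv2.imwrite("pics/m3.png",cv2.resize(w[y0:y0+100,x0:x0+120],None,fx=6,fy=6,interpolation=cv2.INTER_CUBIC)[...,::-1])
```

```text
[0.5006 0.1382 0.1275] [-0.3597  0.1756 -0.781 ]
309.7493702934803 166.5347889567485
249 116
```

View pics/m3.png

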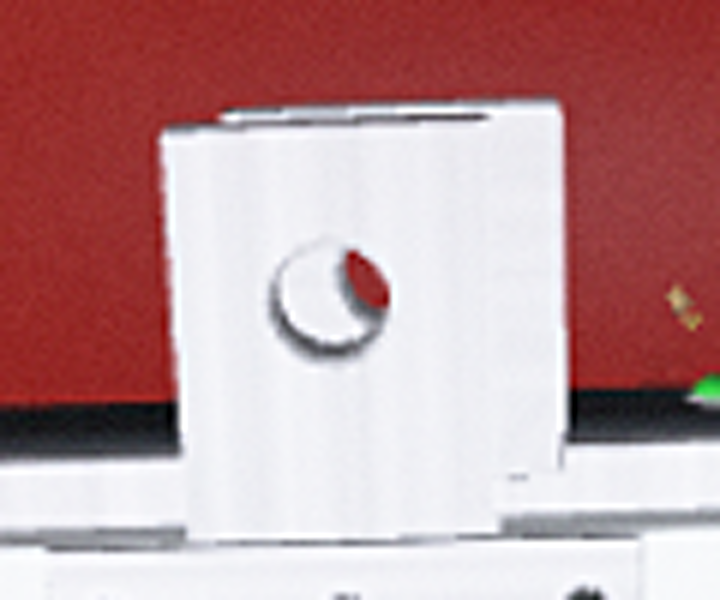

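Run:
```python
from h import *
o3=bot.get_obs()
o2=dict(o3); o2["eef_pos"]=np.array([.5128,.1378,.1272]); o2["tool_rot"]=np.array([0,0,1.,0])
o1=dict(o2); o1["eef_pos"]=np.array([.4939,.129,.3312]); o1["tool_rot"]=np.array([0.0005,.003,1.,-.001])
A=lambda x,y:(240+x/2.4-.3,90+y/2.4-.3); B=lambda x,y:(249+x/6-.4,116+y/6-.4)
yaw=lambda a,b:np.degrees(np.arctan2(-(b-a)[0],(b-a)[1]))
L=plane("wrist",A(181,132),.051,o2); print("lug hole",L, plane("wrist",(323.5,141),.051,o1))
a,b=plane("wrist",A(112,68),.051,o2),plane("wrist",A(248,62),.051,o2); print("lug front",a,b,yaw(a,b),np.linalg.norm(a-b))
T=plane("wrist",B(330,300),.066,o3); print("tongue hole",T)
a,b=plane("wrist",B(163,130),.067,o3),plane("wrist",B(488,116),.067,o3); print("tongue front",a,b,yaw(a,b),np.linalg.norm(a-b))
a,b=plane("wrist",B(220,112),.051,o3),plane("wrist",B(563,100),.051,o3); print("lug front",a,b,yaw(a,b),np.linalg.norm(a-b))
a,b=plane("wrist",(279,158),.03,o1),plane("wrist",(368,156),.03,o1); print("plate front",a,b,yaw(a,b),np.linalg.norm(a-b))
print(quat(o3).as_matrix())
```

```text
lug hole [0.4659 0.1361 0.051 ] [0.4689 0.1365 0.051 ]
lug front [0.4467 0.1159 0.051 ] [0.445  0.1557 0.051 ] 2.481342116081815 0.039810376599306245
tongue hole [0.465  0.1289 0.066 ]
tongue front [0.4456 0.1107 0.067 ] [0.4442 0.1463 0.067 ] 2.1786073779802617 0.035543239706115295
lug front [0.4453 0.1154 0.051 ] [0.4439 0.1557 0.051 ] 1.9780543184690755 0.04032700851123362
plate front [0.4957 0.0718 0.03  ] [0.4932 0.2018 0.03  ] 1.1039017231035206 0.13003518181988136
[[-1.     -0.0005  0.0018]
 [-0.0005  1.      0.0007]
 [-0.0018  0.0007 -1.    ]]
```

The crop shows the tongue hole centre at (330,300), with red mat visible only in its right sliver. The lug extends further right than left, so the lid stands about 7 mm to −y. I push the tongue's −y edge by about 7 mm.

Emit:
move_arm(
  commands=[
    [[0.017,-0.022,0,0,0,0,0],[0.017,-0.021,0.01,0,0,0,0],[0,0,0.03,0,0,0,0],[0,0,0.025,0,0,0,0],[0,0,0.005,0,0,0,0],[0,0.003,0,0,0,0,0],[0,0.003,0,0,0,0,0],[0,0,0,0,0,0,0]],
  ],
)

```text
t: 7.48
eef_pos: [0.4652, 0.1008, 0.0568]
tool_rot: [0.0, -0.0, 1.0, -0.0]
contact_force: [-0.8, -1.8, 0.1]
gripper_width: 0.001
grasp_force: 1.1
```

Emit:
move_arm(
  commands=[
    [[0,0.001,0,0,0,0,0],[0,0.001,0,0,0,0,0],[0,0,0,0,0,0,0]],
  ],
)

```text
t: 7.85
eef_pos: [0.4651, 0.1023, 0.0565]
tool_rot: [-0.0, -0.0, 1.0, -0.0]
contact_force: [0.4, -5.0, 1.2]
gripper_width: 0.001
grasp_force: 2.6
```

Emit:
move_arm(
  commands=[
    [[0,0.0015,0,0,0,0,0],[0,0.0015,0,0,0,0,0],[0,0.0015,0,0,0,0,0],[0,0.0015,0,0,0,0,0],[0,0,0,0,0,0,0]],
  ],
)

```text
t: 8.48
eef_pos: [0.4649, 0.1081, 0.0564]
tool_rot: [-0.0, 0.0, 1.0, -0.0]
contact_force: [-1.6, -5.4, 1.4]
gripper_width: 0.0
grasp_force: 2.8
```

Emit:
move_arm(
  commands=[
    [[0,-0.008,0,0,0,0,0],[0,0,-0.03,0,0,0,0],[-0.017,0.018,-0.03,0,0,0,0],[-0.017,0.018,-0.01,0,0,0,0],[0,0,0,0,0,0,0],[0,0,0,0,0,0,0]],
  ],
)

```text
t: 9.22
eef_pos: [0.4983, 0.1364, 0.1258]
tool_rot: [-0.001, -0.0, 1.0, -0.0]
contact_force: [-0.2, 0.0, 0.4]
gripper_width: 0.003
grasp_force: 0.0
```

```bash
cat > look.py <<'E'
from h import *
import sys
o=bot.get_obs(); print(o["eef_pos"],o["tool_rot"])
w=imaging.read_camera("wrist"); u,v=project("wrist",(.466,.1357,.06),o)
x0,y0=int(u)-60,max(0,int(v)-50)
c=cv2.resize(w[y0:y0+100,x0:x0+120],None,fx=6,fy=6,interpolation=cv2.INTER_CUBIC)[...,::-1]
print(x0,y0); cv2.imwrite(sys.argv[1],c)
m=cv2.inRange(w[...,::-1],(0,0,80),(80,80,255))
k,_,st,ce=cv2.connectedComponentsWithStats(m)
for s,e in zip(st[1:],ce[1:]):
    if s[4]>8 and np.hypot(*(e-(u,v)))<25:
        print(s,e,"red lens L/R y at z.051 and .066",[plane("wrist",(x,e[1]),z,o)[1] for z in(.051,.066) for x in(s[0]-.5,s[0]+s[2]-.5)])
E
python3 look.py pics/m4.png
```

```text
[0.4983 0.1364 0.1258] [-0.0005 -0.0002  1.     -0.0001]
256 117
[311 161  15  11 120] [318.2   166.025] red lens L/R y at z.051 and .066 [np.float64(0.13138704788741432), np.float64(0.1421276933157642), np.float64(0.13176065220068026), np.float64(0.14176140233684045)]
```

View pics/m4.png

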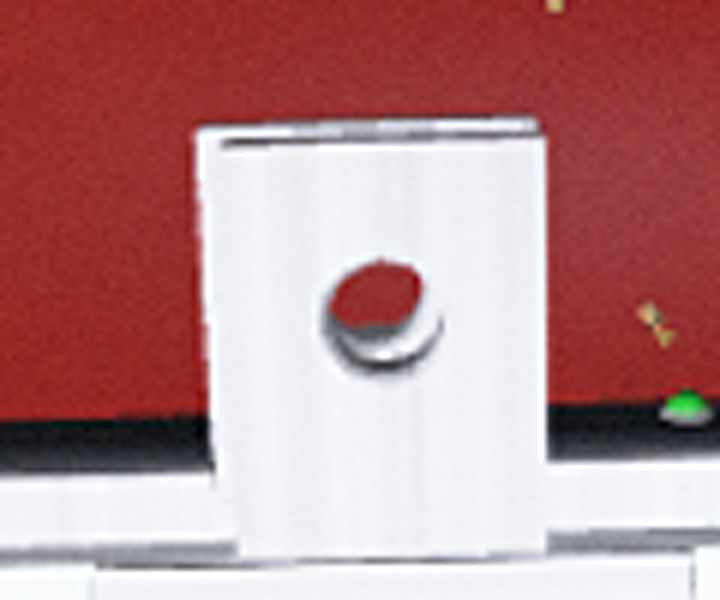

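The red through-hole is now open. The tongue hole centre is at crop x≈383 and the lug centre at ≈369 (lower plane), so the tongue overshot by about 1.7 mm to +y. I push back from the +y side.

Emit:
move_arm(
  commands=[
    [[0.016,0.019,0,0,0,0,0],[0.016,0.0185,0.01,0,0,0,0],[0,0,0.03,0,0,0,0],[0,0,0.024,0,0,0,0],[0,0,0.005,0,0,0,0],[0,-0.002,0,0,0,0,0],[0,-0.002,0,0,0,0,0],[0,0,0,0,0,0,0]],
  ],
)

```text
t: 10.28
eef_pos: [0.4676, 0.1702, 0.058]
tool_rot: [0.001, 0.0, 1.0, 0.0]
contact_force: [0.1, -0.7, 0.3]
gripper_width: 0.003
grasp_force: 0.0
```

Emit:
move_arm(
  commands=[
    [[0,-0.0015,0,0,0,0,0],[0,-0.0015,0,0,0,0,0],[0,-0.0015,0,0,0,0,0],[0,0,0,0,0,0,0]],
  ],
)

```text
t: 10.78
eef_pos: [0.4672, 0.1666, 0.0575]
tool_rot: [0.0, -0.001, 1.0, 0.0]
contact_force: [-0.7, 3.0, 0.8]
gripper_width: -0.0
grasp_force: 1.7
```

Emit:
move_arm(
  commands=[
    [[0,-0.001,0,0,0,0,0],[0,-0.0007,0,0,0,0,0],[0,0,0,0,0,0,0]],
  ],
)

```text
t: 11.15
eef_pos: [0.4672, 0.1652, 0.0575]
tool_rot: [0.0, -0.001, 1.0, 0.001]
contact_force: [-0.4, 4.5, 2.0]
gripper_width: 0.001
grasp_force: 2.8
```

Emit:
move_arm(
  commands=[
    [[0,0.008,0,0,0,0,0],[0,0,-0.03,0,0,0,0],[-0.017,-0.018,-0.03,0,0,0,0],[-0.017,-0.018,-0.01,0,0,0,0],[0,0,0,0,0,0,0],[0,0,0,0,0,0,0]],
  ],
)

```text
t: 11.9
eef_pos: [0.5, 0.1363, 0.1265]
tool_rot: [-0.001, -0.0, 1.0, -0.0]
contact_force: [0.1, -0.0, -0.1]
gripper_width: 0.002
grasp_force: 0.0
```

```bash
python3 look.py pics/m5.png
```

```text
[0.5    0.1363 0.1265] [-0.0009 -0.0003  1.     -0.0003]
256 115
[311 159  15  11 136] [318.0441 163.8603] red lens L/R y at z.051 and .066 [np.float64(0.13128344068605338), np.float64(0.14204081421661394), np.float64(0.13166154298629298), np.float64(0.141680336400886)]
```

View pics/m5.png

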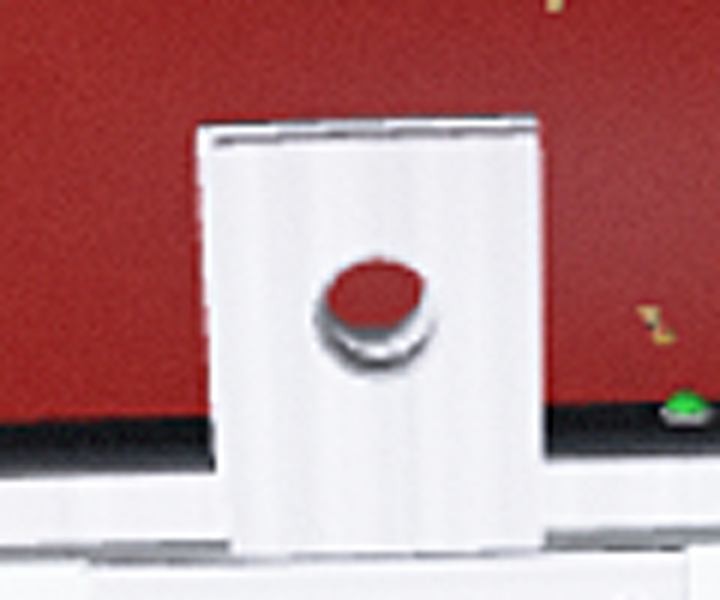

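The crop shows the tongue hole centred at (376,314) and the lug edges at 198 and 539, so they agree within about 0.7 mm. Next, the pin.

Run:
```python
from h import *
o=bot.get_obs()
for c in((376,257),(376,314),(376,371)): print(plane("wrist",(256+c[0]/6-.4,115+c[1]/6-.4),.066,o))
```

```text
[0.4592 0.1371 0.066 ]
[0.4656 0.1371 0.066 ]
[0.4722 0.1371 0.066 ]
```

Emit:
move_arm(
  commands=[
    [[0,-0.01,-0.045,0,0,0,0.06],[0,-0.05,-0.045,0,0,0,0.06],[0,-0.06,0,0,0,0,0.06],[0,-0.06,0,0,0,0,0.06],[0,-0.06,0,0,0,0,0.06],[0,-0.05,0,0,0,0,0.06],[-0.02,-0.01,0,0,0,0,0.06],[-0.02,0,0.01,0,0,0,0.06],[0,0,0,0,0,0,0.06],[0,0,0,0,0,0,0.06]],
  ],
)

```text
t: 13.2
eef_pos: [0.5403, -0.1596, 0.2035]
tool_rot: [-0.001, -0.001, 1.0, 0.0]
contact_force: [-0.9, 0.0, -0.8]
gripper_width: 0.703
grasp_force: 0.0
```

Run:
```python
from h import *
o=bot.get_obs(); w=imaging.read_camera("wrist"); cv2.imwrite("pics/w6.png",w[...,::-1])
print(o["eef_pos"],o["gripper_width"])
h=cv2.cvtColor(w,cv2.COLOR_RGB2HSV); m=cv2.inRange(h,(5,180,150),(16,255,255)); k,_,st,ce=cv2.connectedComponentsWithStats(m)
for s,c in zip(st[1:],ce[1:]):
    if s[4]>20: print(s,c,plane("wrist",c,.084,o))
```

```text
[ 0.5403 -0.1596  0.2035] 0.7027756048164102
[215 139  14  14 149] [221.5101 145.3691] [ 0.4981 -0.244   0.084 ]
```

Emit:
move_arm(
  commands=[
    [[0.0143,-0.03,0,0,0,0,0.06],[0.014,-0.03,0.03,0,0,0,0.06],[0.014,-0.0264,0.03,0,0,0,0.06],[0,0,0.02,0,0,0,0.06],[0,0,0,0,0,0,0.06],[0,0,0,0,0,0,0.06]],
  ],
)

```text
t: 14.0
eef_pos: [0.4996, -0.2463, 0.1251]
tool_rot: [0.001, -0.001, 1.0, -0.0]
contact_force: [-0.2, -0.5, -0.2]
gripper_width: 0.701
grasp_force: 0.0
```

Run:
```python
from h import *
o=bot.get_obs(); w=imaging.read_camera("wrist"); cv2.imwrite("pics/w7.png",w[...,::-1])
print(o["eef_pos"],o["gripper_width"])
h=cv2.cvtColor(w,cv2.COLOR_RGB2HSV); m=cv2.inRange(h,(5,180,150),(16,255,255)); k,_,st,ce=cv2.connectedComponentsWithStats(m)
for s,c in zip(st[1:],ce[1:]):
    if s[4]>20: print(s,c,plane("wrist",c,.084,o),[plane("wrist",(c[0],y),.084,o)[0] for y in(s[1],s[1]+s[3])])
```

```text
[ 0.4996 -0.2463  0.1251] 0.7009569457512342
[311 214  20  18 273] [320.7509 222.6337] [ 0.4979 -0.2441  0.084 ] [np.float64(0.4920315377962776), np.float64(0.5044683748470292)]
```

Emit:
move_arm(
  commands=[
    [[0.0015,0.002,0.03,0,0,0,0.06],[0,0,0.03,0,0,0,0.06],[0,0,0.014,0,0,0,0.06],[0,0,0,0,0,0,0.03],[0,0,0,0,0,0,0.03],[0,0,0,0,0,0,0.02],[0,0,0,0,0,0,0.015],[0,0,0,0,0,0,0.015],[0,0,0,0,0,0,0.015]],
  ],
  squeeze=30,
)

```text
t: 15.18
eef_pos: [0.4985, -0.245, 0.0514]
tool_rot: [0.001, -0.0, 1.0, -0.0]
contact_force: [-0.2, 0.9, 7.2]
gripper_width: 0.267
grasp_force: 29.3
```

Emit:
move_arm(
  commands=[
    [[0,0,-0.01,0,0,0,0.015],[0,0,-0.03,0,0,0,0.015],[0,0,-0.04,0,0,0,0.015],[0,0,-0.04,0,0,0,0.015],[0,0,-0.01,0,0,0,0.015],[0,0.04,0,0,0,0,0.015],[0.005,0.055,0,0,0,0,0.015],[0.005,0.055,0,0,0,0,0.015],[0.005,0.055,0,0,0,0,0.015],[0.005,0.055,0,0,0,0,0.015],[0.005,0.055,0,0,0,0,0.015],[0.005,0.045,0,0,0,0,0.015],[0.002,0.02,0,0,0,0,0.015],[0,0,0,0,0,0,0.015],[0,0,0,0,0,0,0.015]],
  ],
)

```text
t: 17.05
eef_pos: [0.4651, 0.134, 0.1797]
tool_rot: [-0.0, 0.0, 1.0, -0.0]
contact_force: [-0.8, -0.2, -1.1]
gripper_width: 0.272
grasp_force: 29.7
```

Run:
```python
from h import *
o=bot.get_obs(); w=imaging.read_camera("wrist"); cv2.imwrite("pics/w8.png",w[...,::-1])
print(o["eef_pos"],o["gripper_width"],o["contact_force"]); 
p=o["eef_pos"]; print("tip pred",project("wrist",p+[0,0,.0095-.0514],o),"hole",project("wrist",(.4656,.1365,.066),o))
cv2.imwrite("pics/m8.png",cv2.resize(w[100:290,210:430],None,fx=3.5,fy=3.1,interpolation=cv2.INTER_CUBIC)[...,::-1])
```

```text
[0.4651 0.134  0.1797] 0.2720919027992068 [-0.7927 -0.23   -1.1162]
tip pred [317.425  224.7071] hole [320.5609 193.7905]
```

View pics/m8.png

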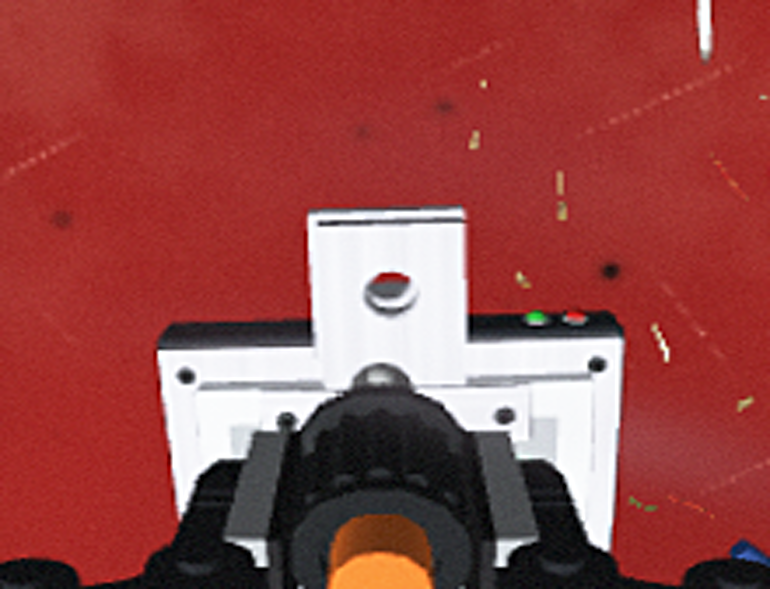

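The pin hangs upright in the fingers: its tip is at crop (381,375) and the tongue hole at (391,291), which matches the prediction. I go over the hole and feel down.

Emit:
move_arm(
  commands=[
    [[-0.0007,0.002,0.03,0,0,0,0.015],[0,0,0.025,0,0,0,0.015],[0,0,0.01,0,0,0,0.015],[0,0,0.002,0,0,0,0.015],[0,0,0,0,0,0,0.015]],
  ],
)

```text
t: 17.73
eef_pos: [0.4666, 0.1372, 0.1137]
tool_rot: [0.0, 0.0, 1.0, 0.0]
contact_force: [0.4, 0.1, -1.3]
gripper_width: 0.266
grasp_force: 29.7
```

Emit:
move_arm(
  commands=[
    [[0,-0.0008,0.002,0,0,0,0.015],[0,0,0.002,0,0,0,0.015],[0,0,0.002,0,0,0,0.015],[0,0,0.001,0,0,0,0.015],[0,0,0,0,0,0,0.015]],
  ],
)

```text
t: 18.35
eef_pos: [0.466, 0.1365, 0.106]
tool_rot: [0.0, -0.0, 1.0, -0.0]
contact_force: [0.8, -0.0, -0.9]
gripper_width: 0.269
grasp_force: 29.7
```

Emit:
move_arm(
  commands=[
    [[0,0,0.0015,0,0,0,0.015],[0,0,0.0015,0,0,0,0.015],[0,0,0,0,0,0,0.015]],
  ],
)

```text
t: 18.73
eef_pos: [0.466, 0.1365, 0.103]
tool_rot: [-0.0, -0.0, 1.0, -0.0]
contact_force: [0.2, -0.6, -1.2]
gripper_width: 0.266
grasp_force: 29.7
```

Emit:
move_arm(
  commands=[
    [[0,0,0.0015,0,0,0,0.015],[0,0,0.0015,0,0,0,0.015],[0,0,0,0,0,0,0.015]],
  ],
)

```text
t: 19.1
eef_pos: [0.4661, 0.1365, 0.1002]
tool_rot: [0.0, -0.0, 1.0, 0.0]
contact_force: [0.5, -0.3, 1.7]
gripper_width: 0.27
grasp_force: 29.8
```

Emit:
move_arm(
  commands=[
    [[0,0,0.0008,0,0,0,0.015],[0,0,0,0,0,0,0.026],[0,0,0,0,0,0,0.03],[0,0,0,0,0,0,0.045],[0,0,0,0,0,0,0.055],[0,0,0,0,0,0,0.055],[0,0,-0.02,0,0,0,0.055],[0,0,-0.03,0,0,0,0.055],[0,0,-0.02,0,0,0,0.04],[0,0,0,0,0,0,0]],
  ],
)

```text
t: 20.35
eef_pos: [0.467, 0.137, 0.1705]
tool_rot: [0.001, -0.0, 1.0, 0.001]
contact_force: [-0.5, 0.4, -0.5]
gripper_width: 0.269
grasp_force: 0.0
```

Run:
```python
from h import *
o=bot.get_obs(); w=imaging.read_camera("wrist"); cv2.imwrite("pics/w9.png",w[...,::-1])
print(o["eef_pos"],o["gripper_width"],o["contact_force"])
def org(w):
    h=cv2.cvtColor(w,cv2.COLOR_RGB2HSV); m=cv2.inRange(h,(5,180,150),(16,255,255)); k,_,st,ce=cv2.connectedComponentsWithStats(m); i=1+np.argmax(st[1:,4]); return st[i],ce[i]
s,c=org(w); print(s,c,plane("wrist",c,.133,o))
r=[]
for n in("scene","side"):
    im=imaging.read_camera(n); cv2.imwrite(f"pics/{n}9.png",im[...,::-1])
    h=cv2.cvtColor(im,cv2.COLOR_RGB2HSV)[120:200,260:330]; m=cv2.inRange(h,(5,180,150),(16,255,255)); M=cv2.moments(m,True)
    if M["m00"]>4: uv=(M["m10"]/M["m00"]+260,M["m01"]/M["m00"]+120); print(n,uv,M["m00"]); r.append(ray(n,uv))
r.append(ray("wrist",c,o)); print(tri(*r))
a=w[100:300,220:420]; b=cv2.imread("pics/side9.png")[120:200,260:340,::-1]
cv2.imwrite("pics/m9.png",np.hstack([cv2.resize(a,(400,400)),cv2.resize(b,(400,400),interpolation=cv2.INTER_CUBIC)])[...,::-1])
```

```text
[0.467  0.137  0.1705] 0.2692147366398885 [-0.5176  0.3544 -0.5367]
[618   0  22  16 105] [628.4095   7.5429] [0.2693 0.4149 0.133 ]
scene (286.0, 155.9090909090909) 11.0
side (290.51851851851853, 160.66666666666666) 27.0
(array([0.4318, 0.0099, 0.279 ]), [np.float64(0.035450542558809854), np.float64(0.07112724996891727), np.float64(0.09814836037255799)])
```

View pics/m9.png

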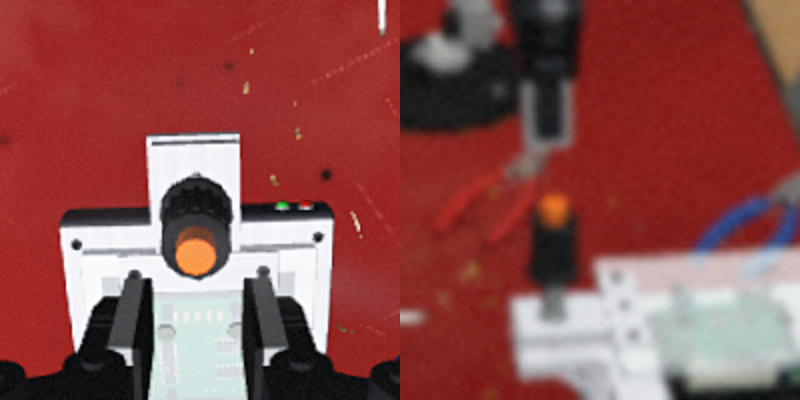

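The pin stands upright in the tongue with its orange button at wrist pixel (318,228). I compute where to press.

```bash
cat > btn.py <<'E'
from h import *
def btn(w,o,z):
    h=cv2.cvtColor(w,cv2.COLOR_RGB2HSV); m=cv2.inRange(h,(5,180,150),(16,255,255)); m[:100]=0; m[:,:250]=0; m[:,400:]=0
    k,_,st,ce=cv2.connectedComponentsWithStats(m)
    if k<2: return None
    i=1+np.argmax(st[1:,4]); return st[i],ce[i],plane("wrist",ce[i],z,o)
E
python3 - <<'E'
from btn import *
o=bot.get_obs(); w=cv2.imread("pics/w9.png")[...,::-1]; b=btn(w,o,.133); print(b)
print(tri(ray("scene",(286,155.9)),ray("side",(290.5,160.7)),ray("wrist",b[1],o)))
E
```

```text
(array([309, 228,  18,  10,  75], dtype=int32), array([316.1067, 233.28  ]), array([0.4686, 0.1356, 0.133 ]))
(array([0.4691, 0.1355, 0.1303]), [np.float64(0.0003869531533753546), np.float64(0.0002126386493817164), np.float64(0.0005984407573096373)])
```

Emit:
move_arm(
  commands=[
    [[0,-0.0005,0.01,0,0,0,0],[0,0,0.012,0,0,0,0],[0,0,0.008,0,0,0,0],[0,0,0.003,0,0,0,0],[0,0,0.001,0,0,0,0],[0,0,0,0,0,0,0]],
  ],
  squeeze=20,
)

```text
t: 21.25
eef_pos: [0.4662, 0.1361, 0.1355]
tool_rot: [0.0, -0.0, 1.0, 0.0]
contact_force: [-0.0, 0.3, 0.2]
gripper_width: 0.003
grasp_force: 0.0
```

Emit:
move_arm(
  commands=[
    [[0,0,0.0015,0,0,0,0],[0,0,0.0015,0,0,0,0],[0,0,0.0015,0,0,0,0],[0,0,0,0,0,0,0]],
  ],
)

```text
t: 21.75
eef_pos: [0.4664, 0.1362, 0.1311]
tool_rot: [0.0, -0.0, 1.0, 0.0]
contact_force: [-0.7, -0.4, 4.0]
gripper_width: -0.001
grasp_force: 2.3
```

Emit:
move_arm(
  commands=[
    [[0,0,0.0015,0,0,0,0],[0,0,0.0015,0,0,0,0],[0,0,0,0,0,0,0]],
  ],
)

```text
t: 22.12
eef_pos: [0.4666, 0.1363, 0.1283]
tool_rot: [0.001, -0.0, 1.0, 0.0]
contact_force: [-1.4, -0.2, 6.5]
gripper_width: -0.002
grasp_force: 3.6
```

Emit:
move_arm(
  commands=[
    [[0,0,0.0015,0,0,0,0],[0,0,0.0015,0,0,0,0],[0,0,0.0015,0,0,0,0],[0,0,0,0,0,0,0]],
  ],
)

```text
t: 22.62
eef_pos: [0.4669, 0.1363, 0.1241]
tool_rot: [0.001, -0.0, 1.0, 0.0]
contact_force: [-0.1, -0.1, 8.9]
gripper_width: 0.0
grasp_force: 4.5
```

Emit:
move_arm(
  commands=[
    [[0,0,0.001,0,0,0,0],[0,0,0.001,0,0,0,0],[0,0,0,0,0,0,0]],
  ],
)

```text
t: 23.0
eef_pos: [0.4658, 0.136, 0.1211]
tool_rot: [-0.0, -0.0, 1.0, -0.0]
contact_force: [-0.6, 0.3, 1.2]
gripper_width: 0.002
grasp_force: 0.6
```

Emit:
move_arm(
  commands=[
    [[0,0,0.0015,0,0,0,0],[0,0,0.0015,0,0,0,0],[0,0,0,0,0,0,0]],
  ],
)

```text
t: 23.38
eef_pos: [0.4659, 0.136, 0.1182]
tool_rot: [-0.0, -0.0, 1.0, -0.0]
contact_force: [-0.0, 0.4, 3.4]
gripper_width: -0.001
grasp_force: 1.3
```

Emit:
move_arm(
  commands=[
    [[0,0,0.0015,0,0,0,0],[0,0,0.0015,0,0,0,0],[0,0,0,0,0,0,0]],
  ],
)

```text
t: 23.75
eef_pos: [0.4663, 0.1362, 0.1157]
tool_rot: [0.0, -0.0, 1.0, 0.0]
contact_force: [-1.1, 0.3, 7.7]
gripper_width: 0.005
grasp_force: 3.9
```

Emit:
move_arm(
  commands=[
    [[0,0,0.0015,0,0,0,0],[0,0,0.001,0,0,0,0],[0,0,0,0,0,0,0]],
  ],
)

```text
t: 24.12
eef_pos: [0.4665, 0.1361, 0.1133]
tool_rot: [0.0, -0.0, 1.0, 0.0]
contact_force: [-1.6, -0.5, 7.4]
gripper_width: -0.003
grasp_force: 3.9
```

Emit:
move_arm(
  commands=[
    [[0,0,0.001,0,0,0,0],[0,0,0.001,0,0,0,0],[0,0,0,0,0,0,0]],
  ],
)

```text
t: 24.5
eef_pos: [0.4658, 0.1359, 0.1106]
tool_rot: [-0.0, -0.0, 1.0, -0.0]
contact_force: [0.1, -0.1, 2.9]
gripper_width: 0.001
grasp_force: 1.3
```

Emit:
move_arm(
  commands=[
    [[0,0,0.0015,0,0,0,0],[0,0,0.0015,0,0,0,0],[0,0,0.0015,0,0,0,0],[0,0,0,0,0,0,0]],
  ],
)

```text
t: 25.0
eef_pos: [0.4659, 0.136, 0.1061]
tool_rot: [-0.0, -0.0, 1.0, -0.0]
contact_force: [-0.3, -0.7, 3.3]
gripper_width: -0.001
grasp_force: 1.5
```

Emit:
move_arm(
  commands=[
    [[0,0,0.0015,0,0,0,0],[0,0,0.0015,0,0,0,0],[0,0,0,0,0,0,0]],
  ],
)

```text
t: 25.38
eef_pos: [0.4655, 0.1357, 0.1032]
tool_rot: [-0.001, -0.0, 1.0, -0.0]
contact_force: [-1.2, -1.4, 7.2]
gripper_width: -0.001
grasp_force: 3.3
```

Emit:
move_arm(
  commands=[
    [[0,0,0.0015,0,0,0,0],[0,0,0.0015,0,0,0,0],[0,0,0,0,0,0,0]],
  ],
)

```text
t: 25.75
eef_pos: [0.4652, 0.1357, 0.1003]
tool_rot: [-0.001, -0.0, 1.0, -0.0]
contact_force: [-3.2, -0.6, 8.9]
gripper_width: 0.002
grasp_force: 4.3
```

Emit:
move_arm(
  commands=[
    [[0,0,0.0012,0,0,0,0],[0,0,0.001,0,0,0,0],[0,0,0,0,0,0,0]],
  ],
)

```text
t: 26.12
eef_pos: [0.4651, 0.1358, 0.0983]
tool_rot: [-0.001, -0.0, 1.0, -0.0]
contact_force: [-4.1, -1.3, 11.7]
gripper_width: 0.004
grasp_force: 5.6
```

Emit:
move_arm(
  commands=[
    [[0,0,0.001,0,0,0,0],[0,0,0,0,0,0,0],[0,0,0,0,0,0,0]],
  ],
)

```text
t: 26.5
eef_pos: [0.4652, 0.1358, 0.0975]
tool_rot: [-0.001, -0.0, 1.0, -0.0]
contact_force: [-5.2, -0.7, 13.4]
gripper_width: -0.001
grasp_force: 6.8
```

Emit:
move_arm(
  commands=[
    [[0,0,0.0008,0,0,0,0],[0,0,0,0,0,0,0],[0,0,0,0,0,0,0]],
  ],
)

```text
t: 26.88
eef_pos: [0.4652, 0.1358, 0.0969]
tool_rot: [-0.001, -0.0, 1.0, 0.0]
contact_force: [-5.8, -1.2, 15.5]
gripper_width: 0.0
grasp_force: 7.7
```

Emit:
move_arm(
  commands=[
    [[0,0,-0.003,0,0,0,0],[0,0,-0.003,0,0,0,0],[0,0,-0.01,0,0,0,0],[0,0,-0.03,0,0,0,0],[0,0,-0.03,0,0,0,0],[0,0,0,0,0,0,0],[0,0,0,0,0,0,0]],
  ],
)

```text
t: 27.75
eef_pos: [0.4656, 0.1359, 0.1719]
tool_rot: [-0.0, -0.0, 1.0, -0.0]
contact_force: [0.2, 0.1, 0.0]
gripper_width: 0.001
grasp_force: 0.0
```

Run:
```python
from btn import *
o=bot.get_obs(); print(o["t"],o["eef_pos"],o["contact_force"])
w=imaging.read_camera("wrist"); cv2.imwrite("pics/w10.png",w[...,::-1])
b=btn(w,o,.104); print(b)
r=[]
for n in("scene","side"):
    im=imaging.read_camera(n); cv2.imwrite(f"pics/{n}10.png",im[...,::-1])
    h=cv2.cvtColor(im,cv2.COLOR_RGB2HSV)[130:200,270:310]; m=cv2.inRange(h,(5,180,150),(16,255,255)); M=cv2.moments(m,True)
    uv=(M["m10"]/M["m00"]+270,M["m01"]/M["m00"]+130); print(n,uv,M["m00"],plane(n,uv,.102)); r.append(ray(n,uv))
print(tri(*r), tri(*r,ray("wrist",b[1],o)))
```

```text
27.75 [0.4656 0.1359 0.1719] [0.2297 0.0521 0.0335]
(array([310, 204,  18,  13, 111], dtype=int32), array([318.7387, 209.5676]), array([0.4644, 0.1369, 0.104 ]))
scene (286.125, 164.875) 8.0 [0.468  0.1365 0.102 ]
side (290.32142857142856, 170.10714285714286) 28.0 [0.468  0.1374 0.102 ]
(array([0.4677, 0.1356, 0.103 ]), [np.float64(0.00013202919110745092), np.float64(0.0001320291911074949)]) (array([0.4672, 0.1369, 0.1017]), [np.float64(0.0009771957803056), np.float64(0.0009437898249312663), np.float64(0.001839646298737591)])
```

Emit:
move_arm(
  commands=[
    [[0,0,0.03,0,0,0,0],[0,0,0.025,0,0,0,0],[0,0,0.007,0,0,0,0],[0,0,0.002,0,0,0,0],[0,0,0,0,0,0,0]],
  ],
)

```text
t: 28.52
eef_pos: [0.4665, 0.1361, 0.1088]
tool_rot: [0.0, -0.0, 1.0, 0.0]
contact_force: [-0.7, 0.5, 0.2]
gripper_width: 0.001
grasp_force: 0.0
```

Emit:
move_arm(
  commands=[
    [[0,0,0.001,0,0,0,0],[0,0,0.001,0,0,0,0],[0,0,0,0,0,0,0]],
  ],
)

```text
t: 28.9
eef_pos: [0.4661, 0.1361, 0.1065]
tool_rot: [0.0, -0.0, 1.0, 0.0]
contact_force: [-0.1, 0.3, -0.0]
gripper_width: -0.0
grasp_force: 0.0
```

Emit:
move_arm(
  commands=[
    [[0,0,0.0008,0,0,0,0],[0,0,0.0007,0,0,0,0],[0,0,0,0,0,0,0]],
  ],
)

```text
t: 29.28
eef_pos: [0.4661, 0.1361, 0.105]
tool_rot: [0.0, -0.0, 1.0, 0.0]
contact_force: [-1.2, -0.2, 4.5]
gripper_width: -0.004
grasp_force: 2.3
```

Emit:
move_arm(
  commands=[
    [[0,0,-0.01,0,0,0,0],[0,0,-0.04,0,0,0,0],[0,0,-0.05,0,0,0,0],[0,0,-0.03,0,0,0,0],[0,0,0,0,0,0,0],[0,0,0,0,0,0,0]],
  ],
)

```text
t: 30.02
eef_pos: [0.4655, 0.1359, 0.2344]
tool_rot: [-0.0, -0.0, 1.0, -0.0]
contact_force: [-0.5, -0.0, -0.2]
gripper_width: -0.002
grasp_force: 0.0
```

```bash
python3 -c "
from station import bot
print(bot.get_obs()['contact_force'],bot.hand_in())"
```

```text
the job is handed in; nothing more can be done
[-0.46447452 -0.01553245 -0.2241236 ] None
```

I shut the lid and pushed the ball-lock pin home through both holes, then handed the job in at about 30 s. A touch afterwards met the released button at about 105.5 mm, the height expected with the pin locked, and the peak press was about 15.5 N; `hand_in()` returned no verdict.

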